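Press the glaze tub lids shut, palest first

TASK

Close up the glaze tubs: with the fingertips press the white lid gently down until it is fully shut, then the green lid, then the blue lid, in that order. Leave the terracotta tub's lid up, for it is still in use. Do not lift, tip or shift any tub, nor disturb anything else on the table.

Things in the scene. Friction and masses are not known exactly. Their poses are not given: they have to be found in the camera images.
- white_tub: the white glaze tub with its white lid: loose, upright round plastic tub, 64 mm in diameter, 0.4 to 0.65 kg, standing on the ware board; origin at the centre of its underside, z up. Coloured wall to 56 mm height with a pale paper band; above it a black neck that shows as a dark ring while the lid is up. To the top of the lid's raised centre the tub is 75 mm tall with the lid fully down, 85 mm with the lid at its highest.
- white_lid_top (a point): centre of the flat top of the raised middle of the white lid, where it is pressed. The lid is a disc 68 mm in diameter and 12 mm thick; its middle, 50 mm in diameter, stands 5 mm above the rim and is springy (3 N per mm, up to 5 mm). The point moves with it.
- white_lid (a joint): how far the white lid is pressed down, in m: 0 = highest, 0.010 = fully down (a firm stop). The lid slides straight down under a steady 4 N, so its springy middle first sinks a little over 1 mm; it stays where it is left and does not come off the tub. Once it is down the force on the springy middle rises.
- green_tub: the green glaze tub with its green lid: loose, upright round plastic tub, 64 mm in diameter, 0.4 to 0.65 kg, standing on the ware board; origin at the centre of its underside, z up. Coloured wall to 56 mm height with a pale paper band; above it a black neck that shows as a dark ring while the lid is up. To the top of the lid's raised centre the tub is 75 mm tall with the lid fully down, 85 mm with the lid at its highest.
- green_lid_top (a point): centre of the flat top of the raised middle of the green lid, where it is pressed. The lid is a disc 68 mm in diameter and 12 mm thick; its middle, 50 mm in diameter, stands 5 mm above the rim and is springy (3 N per mm, up to 5 mm). The point moves with it.
- green_lid (a joint): how far the green lid is pressed down, in m: 0 = highest, 0.010 = fully down (a firm stop). The lid slides straight down under a steady 4 N, so its springy middle first sinks a little over 1 mm; it stays where it is left and does not come off the tub. Once it is down the force on the springy middle rises.
- blue_tub: the blue glaze tub with its blue lid: loose, upright round plastic tub, 64 mm in diameter, 0.4 to 0.65 kg, standing on the ware board; origin at the centre of its underside, z up. Coloured wall to 56 mm height with a pale paper band; above it a black neck that shows as a dark ring while the lid is up. To the top of the lid's raised centre the tub is 75 mm tall with the lid fully down, 85 mm with the lid at its highest.
- blue_lid_top (a point): centre of the flat top of the raised middle of the blue lid, where it is pressed. The lid is a disc 68 mm in diameter and 12 mm thick; its middle, 50 mm in diameter, stands 5 mm above the rim and is springy (3 N per mm, up to 5 mm). The point moves with it.
- blue_lid (a joint): how far the blue lid is pressed down, in m: 0 = highest, 0.010 = fully down (a firm stop). The lid slides straight down under a steady 4 N, so its springy middle first sinks a little over 1 mm; it stays where it is left and does not come off the tub. Once it is down the force on the springy middle rises.
- terracotta_tub: the terracotta glaze tub with its terracotta lid: loose, upright round plastic tub, 64 mm in diameter, 0.4 to 0.65 kg, standing on the ware board; origin at the centre of its underside, z up. Coloured wall to 56 mm height with a pale paper band; above it a black neck that shows as a dark ring while the lid is up. To the top of the lid's raised centre the tub is 75 mm tall with the lid fully down, 85 mm with the lid at its highest.
- terracotta_lid_top (a point): centre of the flat top of the raised middle of the terracotta lid, where it is pressed. The lid is a disc 68 mm in diameter and 12 mm thick; its middle, 50 mm in diameter, stands 5 mm above the rim and is springy (3 N per mm, up to 5 mm). The point moves with it.
- terracotta_lid (a joint): how far the terracotta lid is pressed down, in m: 0 = highest, 0.010 = fully down (a firm stop). The lid slides straight down under a steady 4 N, so its springy middle first sinks a little over 1 mm; it stays where it is left and does not come off the tub. Once it is down the force on the springy middle rises.
- ware_board: wooden ware board fixed to the table, 200 x 540 x 18 mm, carrying the four tubs in a row along its length (its y axis); origin at the centre of its underside
- test_cup: small terracotta test cup on the ware board, 36 mm wide, 35 mm tall; loose; origin under its centre
- stamp: small turned wooden stamp standing on the ware board, 24 mm wide, 42 mm tall; loose; origin under its centre
- bowl: grey clay bowl, 116 mm wide, 78 mm tall, loose on the banding wheel; origin under its centre
- brush_pot: grey pot with three brushes standing in it, 96 mm wide, brush ends up to about 240 mm high; origin under its centre
- glaze_jar: amber jar with black cap, 64 mm wide, 110 mm tall; loose; origin under its centre
- wood_rib: wooden spatula lying on the table; loose
- banding_wheel: stone-topped banding wheel, fixed, 220 mm in diameter, 70 mm tall; origin under its centre
Things that resemble listed ones, but are neither listed nor needed, are in the scene too. Several things have the shape of the green_tub; the one meant has the colours described above. What is shaped like the terracotta_tub but yellow is not meant.

How it is judged:
By the outcome, as a careful person would: the job done as asked, in the order asked, and still so for the second after the job is handed in, with the robot touching nothing.
It also fails if it takes over 38 s, if anything falls off the work surface, if the arm or the gripper's body presses on something with over 40 N, if the wrist force passes 120 N, or if a joint passes its speed limit or range.

ROBOT

A 6-joint arm with a two-finger parallel gripper is mounted at the origin on the work surface. World frame = base frame: x ahead of the robot, y to its left, z up, the work surface at z = 0. Lengths are in mm, angles in degrees, forces in N, time in s.
With the tool pointing down it reaches from about 350 to 850 mm from the base axis. Payload 8.1 kg.
Tool frame: the origin (TCP) lies between the finger pads; the fingertips stand 22 mm ahead of it and the grasp point (between the pads) lies 3 mm ahead of it; z points along the fingers, y is the line along which they close (so a half turn about z gives the same grasp; the last joint's range is limited). The gripper opens to 85 mm and grips with 20 to 120 N. Pads are 22 mm wide; open, the fingers measure 114 mm over their backs; the gripper's body (76 mm by 85 mm) begins 54 mm behind the grasp point. The pads swing forward as they close: fully open they stand 13 mm farther back than shut.
Start: joints at [-71.872, 7.471, 85.268, -0, 87.261, -4.893], TCP at [234.665, -552.212, 253.292] pointing down, gripper open.
Joint ranges: [-169.43, 169.43], [-51.17, 129.36], [1.28, 143.12], [-76.62, 256.62], [0, 156.53], [-152.29, 152.29]. Speed limits (degrees/s): [136.94, 136.94, 159.86, 180, 180, 180].

INTERFACE

Orientations are given as [roll, pitch, yaw] about the fixed x, y, z axes, in that order (R = Rz(yaw) Ry(pitch) Rx(roll)).
In Python, from bench import r, vision gives the robot as it stands.
- The arm moves only by the tool step_arm, never from a script. Its argument "targets" is a list that holds one entry, the list of rows, each a list of 6 numbers: the shift along the world's x, y, z in mm, then the turn, a rotation vector about the world's x, y, z in rad. In form: [[[x, y, z, rx, ry, rz], ...]]. A call has 1 to 12 rows; each row is the pose to reach, as a shift and turn from the pose commanded when the call began; what a row does not reach only later rows make up. A row lasts 1/12 s, in which the tool goes at most 41.7 mm and 7.16 degrees, less where a joint would pass 70% of its speed; a pose out of reach is approached as far as the arm can. A call with a gripper value outside its range is refused whole. "fingers" is the gripper's target within -1 to 1 (shut at 1, half-way at 0, fully open at -1), set as the call begins (left out, the last holds). The fingers move at their own pace and stop on an object; "newtons" is the grip in N (left out, the last holds). Time passes only in rows, so rows that repeat a pose let the fingers close. It gives the time, the measured TCP pose, the force, the opening and the grip force at its end, in the units of the state.
- r.sense(): the state, without advancing time (a new reading comes with each control period).
- vision.snapshot(name): name is "scene" or "top" or "wrist"; returns a dict with "img" (480x640x3 uint8, blue, green, red), "mtx" (3x3 intrinsics, pixels), "eye" and "attitude" of the camera in the world. Camera axes: x right, y up, looking along -z (the intrinsics and any distortion apply to the point x, -y, -z); pixel columns grow to the right and rows downward; lengths in mm; the calibration is good to about 2 mm. A picture is of the moment at which its call begins. There is no depth.
- r.hand_in(): hands the job in; it is judged then, once.
The state is a dict: "time": time; "joint_pos": joint angles; "qd": joint speeds; "joint_efforts": joint torques, N m; "tool_pos": TCP position; "tcp_rot": TCP orientation; "ft_force": force on the tool from outside, world axes, zero at the start; "wrist_torque": the same for the moment, N m; "finger_gap": finger opening in mm; "grip_force": force on a finger pad.
Only numpy, scipy, OpenCV 4.12 (cv2) and the standard library are available. Lean on these libraries where they do the work, as an engineer would, in place of code of your own. Each camera call takes 0.05 s, during which the arm holds its last target. There are 200 camera calls.

## Working session

There is one attempt and no reset: what is moved stays moved. The work goes in short steps, Python scripts to look and compute and a tool call to move; the robot and the scene stay as the last step left them, time stands still between calls to the robot, and variables do not carry over. Pictures are saved under pics/ and viewed, at most 10 in all, crops included, and the job is handed in when it is done.

Besides the shell and the picture viewer there is one more tool, called after ">>>" as name([rows], argument=value, ...), one row to a line, values as JSON. step_arm: Moves the arm, as the interface text tells. Its arguments: {"type":"object","properties":{"targets":{"type":"array"},"fingers":{"type":"number"},"newtons":{"type":"number"}},"required":["targets"]}

```bash
mkdir -p pics; python3 - <<'E'
from bench import r, vision
import cv2,pickle,numpy as np
d={}
for n in("top","scene"):
    s=vision.snapshot(n);d[n]=s;cv2.imwrite(f"pics/{n}0.png",s["img"]);print(n,s["mtx"],s["eye"],s["attitude"],[k for k in s])
pickle.dump(d,open("s0.pkl","wb"))
print(r.sense())
E
```

```text
top [[473.40519625   0.         317.11262912]
 [  0.         473.40519625 236.74529314]
 [  0.           0.           1.        ]] [ 499.07870768   40.8954152  1342.83027989] [  3.98364703  -0.63397587 -89.05689907] ['img', 'mtx', 'eye', 'attitude']
scene [[529.09611913   0.         310.35188317]
 [  0.         529.09611913 246.05000307]
 [  0.           0.           1.        ]] [ 982.84452194 -659.12703413 1158.27433719] [36.88816931  0.03846103 32.09481182] ['img', 'mtx', 'eye', 'attitude']
{'time': 0.1, 'joint_pos': array([-7.18737130e+01,  7.51157981e+00,  8.53263101e+01, -2.95256003e-04,
        8.72619060e+01, -4.89341771e+00]), 'qd': array([ 0.02150876, -0.10495025, -0.09606308, -0.04134286, -0.02735852,
        0.00644388]), 'joint_efforts': array([ 1.15459112e-03, -5.70948958e+01, -5.01944876e+01, -5.32289766e-05,
        8.04552867e-03, -4.31722515e-05]), 'tool_pos': array([ 234.49287456, -551.75375323,  252.30963432]), 'tcp_rot': array([-1.79900543e+02, -8.21900936e-03,  2.30197120e+01]), 'ft_force': array([0.62160768, 0.46228699, 0.31722427]), 'wrist_torque': array([-0.03076533, -0.055845  ,  0.01352564]), 'grip_force': 0.0, 'finger_gap': 85.48861465916546}
```

View pics/top0.png

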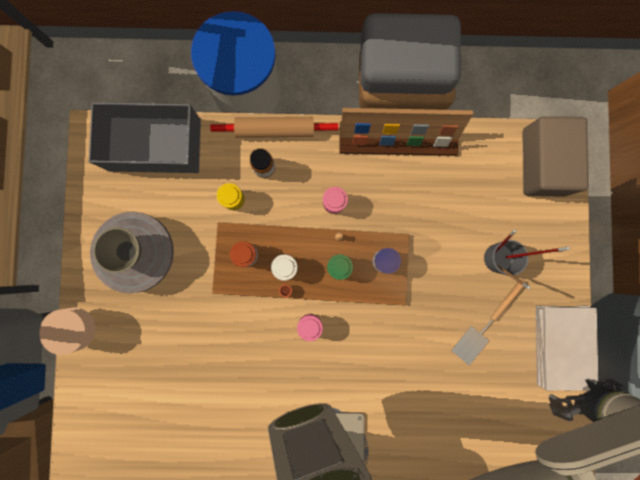

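View pics/scene0.png

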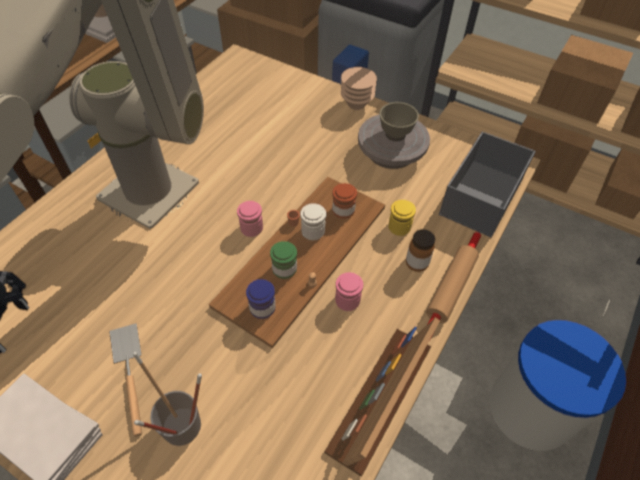

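The top view shows the four tubs on the board: terracotta (243,254), white (284,267), green (340,267), blue (387,261). The test cup is at (287,291) and the stamp at (340,237). The look-alikes, pink (335,200), (310,328) and yellow (229,196), stand off the board. In the scene view the lids are at white (313,215), green (284,252), blue (261,291) and terracotta (344,193).

The candidates for green have the pink tubs' shape, but only (340,267) is green and on the board. I'll measure and confirm with one crop.

```bash
cat >h.py <<'E'
import cv2,numpy as np
from scipy.spatial.transform import Rotation as R
def ray(s,u,v):
    K=s["mtx"];d=np.array([(u-K[0,2])/K[0,0],-(v-K[1,2])/K[1,1],-1.])
    return np.array(s["eye"]),R.from_euler("xyz",s["attitude"],degrees=True).as_matrix()@d
def plane(s,u,v,z):
    e,d=ray(s,u,v);return e+d*(z-e[2])/d[2]
def proj(s,p):
    c=R.from_euler("xyz",s["attitude"],degrees=True).as_matrix().T@(np.array(p)-s["eye"])
    q=s["mtx"]@np.array([c[0],-c[1],-c[2]]);return q[:2]/q[2]
RANGE={"white":((0,0,150),(180,60,255)),"green":((40,90,30),(85,255,255)),"blue":((110,80,40),(135,255,255)),"terra":((0,170,60),(10,255,255))}
E
python3 - <<'E'
from h import *;import pickle
d=pickle.load(open("s0.pkl","rb"))
seed={"top":dict(white=(284,267),green=(340,267),blue=(387,261),terra=(243,254)),"scene":dict(white=(313,215),green=(284,252),blue=(261,291),terra=(344,193))}
for n in d:
    s=d[n];hsv=cv2.cvtColor(s["img"],cv2.COLOR_BGR2HSV)
    for c,(u,v) in seed[n].items():
        m=cv2.inRange(hsv,*[np.array(x) for x in RANGE[c]])
        w=np.zeros_like(m);cv2.circle(w,(u,v),20,255,-1);m&=w
        k=max(cv2.findContours(m,cv2.RETR_EXTERNAL,cv2.CHAIN_APPROX_NONE)[0],key=cv2.contourArea)
        (a,b),rad=cv2.minEnclosingCircle(k);M=cv2.moments(k)
        print(n,c,hsv[v,u],(round(a,1),round(b,1),round(rad,1)),cv2.boundingRect(k),"world@95",plane(s,a,b,95).round(1), "mom",plane(s,M['m10']/M['m00'],M['m01']/M['m00'],95).round(1))
a=cv2.resize(d["top"]["img"][220:315,205:420],None,fx=3.6,fy=3.6,interpolation=2)[:300]
b=cv2.resize(d["scene"]["img"][170:320,200:400],None,fx=1.95,fy=1.95,interpolation=2)
a=cv2.resize(a,(600,int(a.shape[0]*600/a.shape[1])))
b=cv2.resize(d["scene"]["img"][175:325,225:375],(340,340),interpolation=2)
o=np.zeros((a.shape[0]+340,600,3),np.uint8);o[:a.shape[0],:600]=a;o[a.shape[0]:,:340]=b
cv2.imwrite("pics/crop1.png",o);print(o.shape)
E
```

```text
top white [ 22  40 228] (283.7, 267.0, 12.9) (271, 255, 26, 25) world@95 [505.  114.9  95. ] mom [505.3 114.9  95. ]
top green [ 56 104 123] (339.5, 266.8, 12.5) (327, 255, 26, 25) world@95 [507.9 -31.6  95. ] mom [508.2 -31.8  95. ]
top blue [132  74 107] (383.0, 256.0, 9.2) (376, 249, 15, 14) world@95 [ 538.3 -146.2   95. ] mom [ 540.2 -146.3   95. ]
top terra [  8 193 169] (242.2, 253.8, 12.8) (230, 241, 26, 26) world@95 [537.8 225.   95. ] mom [537.9 225.2  95. ]
scene white [ 19  39 222] (313.0, 214.0, 12.4) (301, 204, 25, 19) world@95 [508.1 109.6  95. ] mom [506.5 111.6  95. ]
scene green [ 55  96 119] (283.5, 253.0, 13.1) (271, 242, 26, 22) world@95 [513.1 -37.2  95. ] mom [511.2 -35.3  95. ]
scene blue [119 114 110] (260.5, 293.0, 14.0) (247, 280, 27, 24) world@95 [ 532.1 -163.    95. ] mom [ 529.1 -159.9   95. ]
scene terra [  8 168 162] (350.2, 191.1, 4.3) (346, 187, 9, 8) world@95 [550.7 232.8  95. ] mom [547.1 233.9  95. ]
(572, 600, 3)
```

View pics/crop1.png

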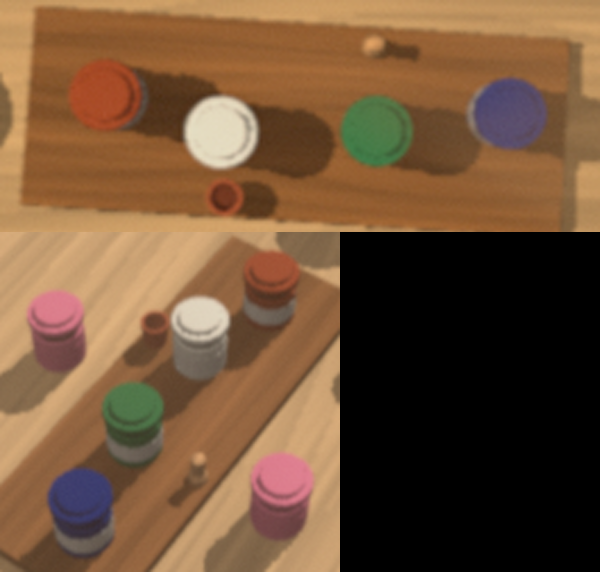

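The crop confirms the row as terracotta, white, green, blue, each in its described colours. The pink tubs stand off the board. Next I fix the blue mask and work out the shifts.

```bash
python3 - <<'E'
from h import *;import pickle
s=pickle.load(open("s0.pkl","rb"))["top"]
hsv=cv2.cvtColor(s["img"],cv2.COLOR_BGR2HSV)
m=cv2.inRange(hsv,np.array((105,50,30)),np.array((150,255,255)));w=np.zeros_like(m);cv2.circle(w,(387,261),20,255,-1);m&=w
k=max(cv2.findContours(m,cv2.RETR_EXTERNAL,cv2.CHAIN_APPROX_NONE)[0],key=cv2.contourArea)
(a,b),rad=cv2.minEnclosingCircle(k);print(a,b,rad,cv2.boundingRect(k))
for n,p in dict(white=(283.7,267),green=(339.5,266.8),blue=(a,b),terra=(242.2,253.8)).items():
    P=plane(s,*p,95);print(n,P.round(1),"shift",(P-[234.7,-552.2,253.3]).round(1))
for n,p in dict(brush=(563,249),pot=(505,257)).items(): print(n,plane(s,*p,200 if n=="brush" else 90).round())
E
```

```text
387.21875 260.21875 12.373285293579102 (375, 249, 25, 24)
white [505. 115.  95.] shift [ 270.3  667.2 -158.3]
green [507.9 -31.7  95. ] shift [ 273.2  520.5 -158.3]
blue [ 527.3 -157.4   95. ] shift [ 292.6  394.8 -158.3]
terra [537.8 224.9  95. ] shift [ 303.1  777.1 -158.3]
brush [ 559. -568.  200.]
pot [ 541. -472.   90.]
```

>>> step_arm([
  [[0,0,0,0,0,0],[10,30,0,0,0,0],[25,65,0,0,0,0],[42,103,0,0,0,0],[58,142,0,0,0,0],[74,181,0,0,0,0],[90,220,0,0,0,0],[105,258,0,0,0,0],[121,297,0,0,0,0],[137,336,0,0,0,0],[153,375,0,0,0,0],[168,413,0,0,0,0]],
], fingers=1)

```text
time: 1.1
tool_pos: [402.4, -138.5, 253.4]
tcp_rot: [180.0, -0.0, 23.0]
ft_force: [0.7, -0.5, 0.3]
finger_gap: -0.1
grip_force: 0.0
```

>>> step_arm([
  [[15,38,0,0,0,0],[30,76,0,0,0,0],[45,113,0,0,0,0],[60,150,0,0,0,0],[75,187,0,0,0,0],[88,219,-15,0,0,0],[97,241,-35,0,0,0],[102,254,-55,0,0,0],[102,254,-75,0,0,0],[102,254,-90,0,0,0],[102,254,-100,0,0,0],[102,254,-100,0,0,0]],
])

```text
time: 2.1
tool_pos: [502.4, 113.4, 150.5]
tcp_rot: [-179.9, 0.3, 23.0]
ft_force: [-0.6, 0.0, -0.4]
finger_gap: -0.3
grip_force: 0.0
```

```bash
python3 - <<'E'
from h import *;from bench import r,vision
w=vision.snapshot("wrist");cv2.imwrite("pics/w1.png",w["img"]);s=r.sense();print(s["tool_pos"],s["ft_force"])
# project tips(22 ahead) and expected lid
print("tip",proj(w,s["tool_pos"]-[0,0,22]),"lid",proj(w,[505,115,100]))
E
```

```text
[503.28103752 113.35218066 152.19254711] [0.10839202 0.21284911 1.01869552]
tip [319.71173852 305.71331538] lid [318.43531009 277.4680478 ]
```

View pics/w1.png

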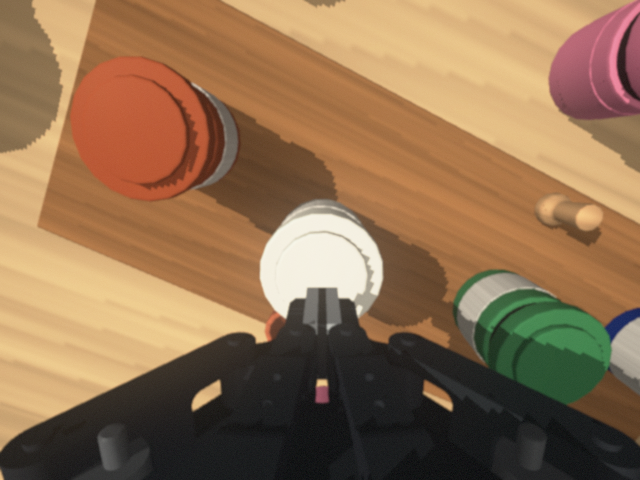

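The white lid's raised centre is at about (322,272), against a predicted (318,277), so the aim is within 2 mm. The closed tips end at about (322,292), above the lid. I'll go down.

>>> step_arm([
  [[0,0,-8,0,0,0],[0,0,-16,0,0,0],[0,0,-22,0,0,0],[0,0,-24,0,0,0],[0,0,-25.5,0,0,0],[0,0,-27,0,0,0],[0,0,-28.5,0,0,0],[0,0,-30,0,0,0],[0,0,-31.5,0,0,0],[0,0,-33,0,0,0],[0,0,-34,0,0,0],[0,0,-34,0,0,0]],
])

```text
time: 3.15
tool_pos: [504.4, 113.6, 119.5]
tcp_rot: [180.0, -0.0, 23.0]
ft_force: [-1.5, 0.2, 2.2]
finger_gap: -0.1
grip_force: 1.4
```

>>> step_arm([
  [[0,0,-1,0,0,0],[0,0,-2,0,0,0],[0,0,-3,0,0,0],[0,0,-4,0,0,0],[0,0,-5,0,0,0],[0,0,-5.5,0,0,0],[0,0,-6,0,0,0],[0,0,-6,0,0,0],[0,0,-6,0,0,0]],
])

```text
time: 3.9
tool_pos: [504.4, 113.6, 113.5]
tcp_rot: [180.0, -0.0, 23.0]
ft_force: [0.6, -0.0, 4.9]
finger_gap: 0.2
grip_force: 2.2
```

>>> step_arm([
  [[0,0,-0.5,0,0,0],[0,0,-1,0,0,0],[0,0,-1.5,0,0,0],[0,0,-1.5,0,0,0],[0,0,-1.5,0,0,0]],
])

```text
time: 4.32
tool_pos: [504.4, 113.6, 112.4]
tcp_rot: [180.0, -0.0, 23.0]
ft_force: [-0.7, -0.1, 8.4]
finger_gap: 0.2
grip_force: 4.0
```

Force is 8.4 N and rising about 3 N/mm, so the white lid is at its stop. I'll press a touch more, lift, and cross to green.

>>> step_arm([
  [[0,0,-0.7,0,0,0],[0,0,-0.7,0,0,0],[0,0,4,0,0,0],[0,0,15,0,0,0],[0,0,30,0,0,0],[1,-20,40,0,0,0],[1,-52,40,0,0,0],[2,-88,40,0,0,0],[3,-120,40,0,0,0],[3,-140,40,0,0,0],[3,-146,40,0,0,0],[3,-146,40,0,0,0]],
])

```text
time: 5.32
tool_pos: [506.8, -33.7, 151.8]
tcp_rot: [-180.0, 0.0, 22.9]
ft_force: [0.9, 1.3, -0.8]
finger_gap: -0.0
grip_force: 0.0
```

```bash
python3 - <<'E'
from h import *;from bench import r,vision
w=vision.snapshot("wrist");s=r.sense();print(s["tool_pos"],s["ft_force"])
print("tip",proj(w,s["tool_pos"]-[0,0,22]),"lid",proj(w,[507.9,-31.7,100]),proj(w,[505,115,95]))
cv2.imwrite("pics/w2.png",w["img"])
E
```

```text
[506.84129819 -32.49212869 151.69526315] [ 0.54300929  0.66240345 -0.20558622]
tip [316.4863437  304.75971287] lid [316.64910709 279.11249617] [ 48.54964826 175.36821823]
```

View pics/w2.png

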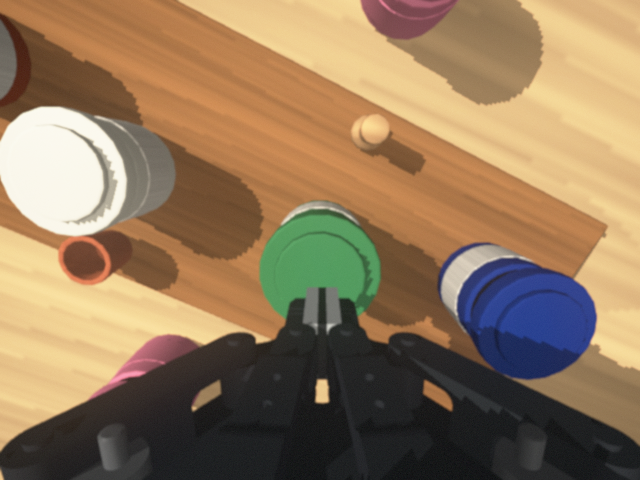

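The white lid shows no dark ring and the tub is in place. Green is centred under the tips at (320,272). I'll press green.

>>> step_arm([
  [[0,0,-8,0,0,0],[0,0,-16,0,0,0],[0,0,-22,0,0,0],[0,0,-24,0,0,0],[0,0,-25.5,0,0,0],[0,0,-27,0,0,0],[0,0,-28.5,0,0,0],[0,0,-30,0,0,0],[0,0,-31.5,0,0,0],[0,0,-33,0,0,0],[0,0,-34.5,0,0,0],[0,0,-36,0,0,0]],
])

```text
time: 6.37
tool_pos: [507.4, -32.4, 116.0]
tcp_rot: [180.0, -0.0, 23.0]
ft_force: [-0.9, 1.0, 3.9]
finger_gap: -0.4
grip_force: 1.7
```

>>> step_arm([
  [[0,0,-1,0,0,0],[0,0,-2,0,0,0],[0,0,-3,0,0,0],[0,0,-3.5,0,0,0],[0,0,-4,0,0,0],[0,0,-4,0,0,0],[0,0,-4,0,0,0]],
])

```text
time: 6.95
tool_pos: [507.5, -32.4, 112.4]
tcp_rot: [180.0, -0.0, 23.0]
ft_force: [-2.0, 2.2, 8.5]
finger_gap: -0.4
grip_force: 3.9
```

8.5 N at the same height as white, so green is shut. Now the same finish, then across to blue.

>>> step_arm([
  [[0,0,-0.7,0,0,0],[0,0,-0.7,0,0,0],[0,0,4,0,0,0],[0,0,15,0,0,0],[0,0,30,0,0,0],[3,-20,40,0,0,0],[8,-52,40,0,0,0],[13,-84,40,0,0,0],[18,-112,40,0,0,0],[20,-124,40,0,0,0],[20,-126,40,0,0,0],[20,-126,40,0,0,0]],
])

```text
time: 7.95
tool_pos: [526.9, -158.7, 151.7]
tcp_rot: [-180.0, 0.0, 22.9]
ft_force: [-0.5, 0.6, 0.4]
finger_gap: -0.1
grip_force: 0.0
```

```bash
python3 - <<'E'
from h import *;from bench import r,vision
w=vision.snapshot("wrist");s=r.sense();print(s["tool_pos"],s["ft_force"])
print("tip",proj(w,s["tool_pos"]-[0,0,22]),"lid",proj(w,[527.3,-157.4,100]))
cv2.imwrite("pics/w3.png",w["img"])
E
```

```text
[ 526.83231508 -157.83702558  151.57119763] [-0.22207717  1.09870618 -0.3180991 ]
tip [317.00579236 305.14153531] lid [317.29056225 280.73655616]
```

View pics/w3.png

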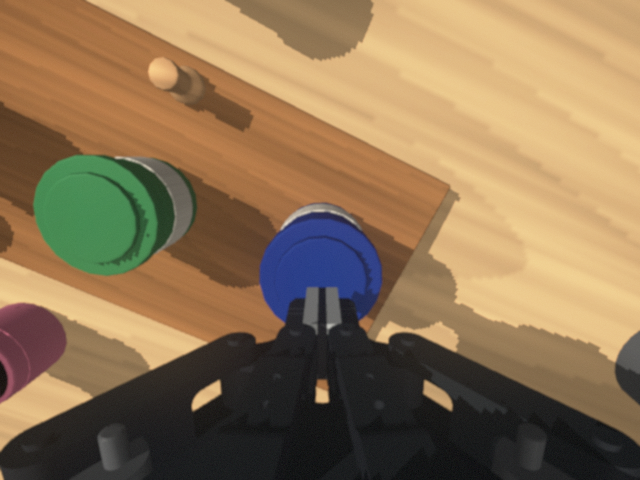

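Green is shut with its tub in place, and blue is centred at (320,273). I'll press blue.

>>> step_arm([
  [[0,0,-8,0,0,0],[0,0,-16,0,0,0],[0,0,-22,0,0,0],[0,0,-24,0,0,0],[0,0,-25.5,0,0,0],[0,0,-27,0,0,0],[0,0,-28.5,0,0,0],[0,0,-30,0,0,0],[0,0,-31.5,0,0,0],[0,0,-33,0,0,0],[0,0,-34.5,0,0,0],[0,0,-36,0,0,0]],
])

```text
time: 9.0
tool_pos: [527.4, -158.4, 115.9]
tcp_rot: [180.0, -0.0, 23.0]
ft_force: [-0.6, 2.2, 2.8]
finger_gap: 0.1
grip_force: 1.7
```

>>> step_arm([
  [[0,0,-1,0,0,0],[0,0,-2,0,0,0],[0,0,-3,0,0,0],[0,0,-3.5,0,0,0],[0,0,-4,0,0,0],[0,0,-4,0,0,0],[0,0,-4,0,0,0]],
])

```text
time: 9.58
tool_pos: [527.4, -158.4, 112.4]
tcp_rot: [180.0, -0.0, 23.0]
ft_force: [-2.1, 2.2, 7.9]
finger_gap: -0.1
grip_force: 3.9
```

Same signature. I'll finish the press, lift and move clear toward the robot's right, away from the scene camera's view of the tubs.

>>> step_arm([
  [[0,0,-0.7,0,0,0],[0,0,-0.7,0,0,0],[0,0,4,0,0,0],[0,0,20,0,0,0],[0,0,50,0,0,0],[0,0,85,0,0,0],[-15,-25,110,0,0,0],[-35,-55,120,0,0,0],[-55,-88,120,0,0,0],[-72,-118,120,0,0,0],[-80,-130,120,0,0,0],[-80,-130,120,0,0,0]],
])

```text
time: 10.58
tool_pos: [445.2, -291.5, 231.6]
tcp_rot: [179.9, 0.1, 22.8]
ft_force: [-0.8, 1.2, 0.5]
finger_gap: -0.1
grip_force: 0.0
```

```bash
python3 - <<'E'
from h import *;from bench import r,vision
import pickle
d=pickle.load(open("s0.pkl","rb"))
s=vision.snapshot("scene");t=vision.snapshot("top")
f=lambda i:cv2.resize(i["img"][170:330,200:400],(400,320),interpolation=2)
g=lambda i:cv2.resize(i["img"][215:315,205:420],(400,186),interpolation=2)
cv2.imwrite("pics/after.png",np.vstack([np.hstack([f(d["scene"]),f(s)]),np.hstack([g(d["top"]),g(t)])]))
print(r.sense()["qd"].round(2))
E
```

```text
[ 2.09  0.12 -0.02  0.39  0.09  0.26]
```

View pics/after.png

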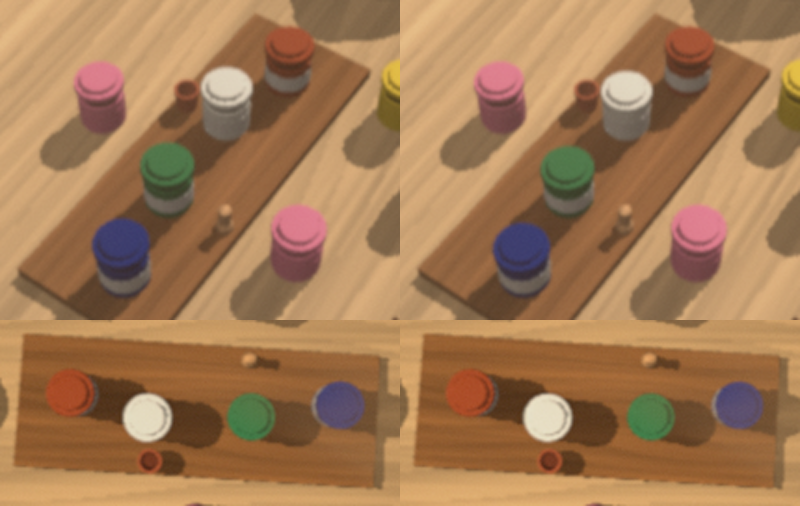

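Before and after side by side: the white, green and blue lids sit lower (for example white (227,90) before and (627,92) after), terracotta is unchanged, and no tub has shifted. Handing in.

```bash
python3 -c "
from bench import r
print(r.hand_in())"
```

```text
the job is handed in; nothing more can be done
None
```

I pressed the white, green and blue lids down to their stops in that order (about 8 N each at the last reading, then 0.7 mm further), left the terracotta lid up, saw nothing shifted in the before-and-after pictures, and handed the job in at about 11 s; no verdict came back.

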